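# Wedge up the magnetic stirrer to free its front feet

### The job

A front foot of the magnetic stirrer is to be refitted: pull open the top drawer of the small bench-top drawer unit, take out the orange levelling wedge, and push its thin end along the bench under the middle of the stirrer's front edge until both front feet just clear the bench, by about 3 mm. Do not shove the stirrer along the bench, knock over or push aside the glassware and other things around, or touch the stirrer with the gripper. Finish while holding: keep the wedge in the gripper, the stirrer resting on it, so that a colleague can reach the foot.

Things in the scene. Friction and masses are not known exactly. Their poses are not given: they have to be found in the camera images.
- cabinet: small grey drawer unit, 240 deep x 240 wide x 140 mm high, fixed to the bench, with two white-fronted drawers one above the other; origin at the centre of its underside on the bench; its drawers face its own -x side (towards the robot) and slide out along its -x
- cabinet_drawer0 (a joint): opening of the top drawer in m: 0 shut, up to 0.165; runs with about 1 N of friction. The drawer's floor is 80 mm above the bench, its inside 195 mm long x 198 mm wide x 38 mm deep; its front panel is 21 mm thick including the drawer's front wall. It may start up to 10 mm ajar. A boss head lies loose in it behind the wedge
- cabinet_drawer0_handle (a point): middle of the top drawer's steel bar handle, a horizontal round bar 11 mm thick and 120 mm long that runs along the cabinet's y, 35 mm out from the drawer's front and 102 mm above the bench
- wedge: orange plastic levelling wedge, 130 long x 34 wide mm, 90 g, lying flat across the front of the top drawer. Origin under the middle of its length, on its underside; x axis to the thin end. Thin end (x = +65 mm) 3 mm thick; the top rises evenly by 15 mm per 100 mm to 18 mm at x = -35 mm; behind that the grip block, 30 long x 34 wide x 30 mm high
- wedge_tip (a point): middle of the wedge's thin end, on its underside
- wedge_grip (a point): middle of the wedge's grip block, 24 mm above the wedge's underside, 115 mm behind the thin end; place to grasp it across its 34 mm width
- stirrer: white magnetic stirrer with a round grey metal plate and a white stir bar on top, 200 deep x 160 wide x 65 mm high, about 1.1 kg, dark panel in front, free on four rubber feet 9 mm high, 18 mm across. Origin on the bench under the centre of its round plate; its front faces its own -x side. Front edge at x = -120 mm, rear +80 mm, front feet at x = -95, rear feet at x = +55, all at y = +-62 mm
- stirrer_front_edge (a point): middle of the lower front edge of the stirrer's housing; the flat underside is 9 mm above the bench while all feet stand, so the wedge meets the edge when its tip is about 40 mm past it, and each further 10 mm of push raises the front feet by about 1.3 mm
- stirrer_foot_left (a point): centre of the underside of the front foot at the stirrer's +y side; height 0 while it stands on the bench
- stirrer_foot_right (a point): centre of the underside of the front foot at the stirrer's -y side; height 0 while it stands on the bench
- pen: red pen, 140 mm long, 9 mm thick, lying on the bench; origin at the middle of its underside, x axis along it
- reagent: white plastic bottle with purple cap and label, 42 mm across, 100 mm high; origin at the centre of its underside
- beaker: glass beaker with a blue solid in it, 68 mm across, 92 mm high; origin at the centre of its underside
- spoon: metal spoon with a wooden handle, 150 mm long, lying on the bench near the robot's left; a basket of glassware, a tripod and other equipment stand fixed farther out at both sides and along the back

How it is judged:
By the outcome, as a careful person would: the job done as asked, in the order asked, and still so for the second after the job is handed in, while the arm keeps its last pose, push and grip.
It also fails if it takes over 58 s, if anything falls off the work surface, if the arm or the gripper's body presses on something with over 40 N, if the wrist force passes 120 N, or if a joint passes its speed limit or range.

### The arm

A 6-joint arm with a two-finger parallel gripper is mounted at the origin on the work surface. World frame = base frame: x ahead of the robot, y to its left, z up, the work surface at z = 0. Lengths are in m, angles in rad, forces in N, time in s.
With the tool pointing down it reaches from about 0.35 to 0.975 m from the base axis. Payload 4.9 kg.
Tool frame: the origin (TCP) lies midway between the tips of the shut fingers; the grasp point (between the pads) lies manip.tcp_to_grasp behind it (manip.tcp_to_grasp is the distance from the TCP to the grasp point, in m); z points along the fingers, y is the line along which they close (so a half turn about z gives the same grasp; the last joint's range is limited). The gripper opens to 85 mm and grips with 20 to 120 N. Pads are 22 mm wide; open, the fingers measure 114 mm over their backs; the gripper's body (76 mm by 85 mm) begins 54 mm behind the grasp point. The pads swing forward as they close: fully open they stand 13 mm farther back than shut.
Start: joints at [1.115, 0.053, 1.613, -0, 1.476, -0.119], TCP at [0.207, 0.59, 0.231] pointing down, gripper open.
Joint ranges: [-3.01, 3.01], [-1.01, 2.22], [0.06, 2.58], [-1.02, 4.17], [0.09, 2.62], [-3.14, 3.14]. Speed limits (rad/s): [2.57, 2.57, 3.14, 3.14, 3.14, 3.14].

### API

Orientations are given as a unit quaternion [w, x, y, z].
In Python, from plant import manip, grab_frame, calibration, job_done gives the robot as it stands.
- The arm moves only by the tool send_rows, never from a script. Its argument "rows" is a list of rows, each an object of numbers: "x", "y", "z": the shift along the tool's x, y, z normalised to -1 to 1, where 1 is 15 cm; "wx", "wy", "wz": the turn, a rotation vector about the tool's x, y, z normalised to -1 to 1, where 1 is pi/4 rad; "hand": the opening, from -1 (shut) to 1 (fully open). In form: [{"x": .., "y": .., "z": .., "wx": .., "wy": .., "wz": .., "hand": ..}, ...]. A call has exactly 10 rows; each row shifts and turns the commanded pose from where the row before left it, along the tool's axes as they then stand; what a row does not reach is not made up. A row lasts 1/12 s, in which the tool goes at most 41.7 mm and 7.16 degrees, less where a joint would pass 70% of its speed; a pose out of reach is approached as far as the arm can. A call with a number of a shift or a turn outside -1 to 1 is refused whole. A call with a gripper value outside its range is refused whole. The fingers move at their own pace and stop on an object; the grip force is fixed at half the most. Time passes only in rows, so rows that do not move let the fingers close, or fill a call up. It gives the time, the measured TCP pose, the force, the opening and the grip force at its end, in the units of the state.
- manip.state(): the state, without advancing time (a new reading comes with each control period).
- grab_frame(name): name is "scene" or "top" or "wrist"; returns the picture (384x512x3 uint8, blue, green, red); there is no depth.
- calibration(name): a dict with "camera_matrix" (3x3 intrinsics, pixels), "R" (3x3) and "t" (3): a world point X has camera coordinates R X + t. Camera axes: x right, y down, z forward; pixel columns grow to the right and rows downward; lengths in m; the calibration is good to about 2 mm. A picture is of the moment at which its call begins: read the wrist's pose just before it. calibration takes no time and is no camera call; for the wrist camera it gives the pose at the moment of the call.
- job_done(): hands the job in; it is judged then, once.
The state is a dict: "time": time; "joint_pos": joint angles; "joint_vel": joint speeds; "joint_efforts": joint torques, N m; "tool_pos": TCP position; "tool_rot": TCP orientation; "contact_force": force on the tool from outside, world axes, zero at the start; "ft_torque": the same for the moment, N m; "gripper_width": opening from 0.0 (shut) to 1.0 (fully open); "grasp_force": force on a finger pad.
Only numpy, scipy, OpenCV 4.12 (cv2) and the standard library are available. Lean on these libraries where they do the work, as an engineer would, in place of code of your own. Each camera call takes 0.05 s, during which the arm holds its last target. There are 200 camera calls.

## Working session

There is one attempt and no reset: what is moved stays moved. The work goes in short steps, Python scripts to look and compute and a tool call to move; the robot and the scene stay as the last step left them, time stands still between calls to the robot, and variables do not carry over. Pictures are saved under pics/ and viewed, at most 10 in all, crops included, and the job is handed in when it is done.

Besides the shell and the picture viewer there is one more tool, called after "Request:" in YAML: its name, and indented under it one key for each argument. send_rows: Moves the arm, as the interface text tells. Scaled input: -1 to 1 covers 15 cm each way for a shift and pi/4 rad each way for a turn. Its arguments: {"type":"object","properties":{"rows":{"type":"array","items":{"type":"object","properties":{"x":{"type":"number","minimum":-1,"maximum":1},"y":{"type":"number","minimum":-1,"maximum":1},"z":{"type":"number","minimum":-1,"maximum":1},"wx":{"type":"number","minimum":-1,"maximum":1},"wy":{"type":"number","minimum":-1,"maximum":1},"wz":{"type":"number","minimum":-1,"maximum":1},"hand":{"type":"number"}}}}},"required":["rows"]}

```bash
mkdir -p pics; ls; python3 - <<'E'
from plant import manip, grab_frame, calibration
import cv2
s=manip.state();print({k:s[k] for k in('time','tool_pos','tool_rot','gripper_width')},manip.tcp_to_grasp)
for n in('scene','top'):
    cv2.imwrite(f'pics/{n}0.png',grab_frame(n)); c=calibration(n);print(n,c)
a=cv2.imread('pics/scene0.png');b=cv2.imread('pics/top0.png')
E
```

```text
pics
{'time': 0.0, 'tool_pos': array([0.20624747, 0.58932598, 0.2300755 ]), 'tool_rot': array([-2.81764225e-04,  1.67573974e-01,  9.85858985e-01, -9.72659661e-04]), 'gripper_width': 0.9984776839235237} 0.0187
scene {'camera_matrix': array([[350.48154358,   0.        , 253.12637963],
       [  0.        , 350.48154358, 191.08989457],
       [  0.        ,   0.        ,   1.        ]]), 'R': array([[ 0.15751001,  0.98751624,  0.00150566],
       [ 0.52811792, -0.0829469 , -0.84511021],
       [-0.83443517,  0.13390848, -0.53459   ]]), 't': array([-0.07883518, -0.2386119 ,  1.65654899])}
top {'camera_matrix': array([[484.69377675,   0.        , 259.34184518],
       [  0.        , 484.69377675, 192.27615368],
       [  0.        ,   0.        ,   1.        ]]), 'R': array([[ 0.00752985, -0.99987954,  0.01357253],
       [-0.98349196, -0.00985906, -0.18068306],
       [ 0.18079511, -0.01198795, -0.98344772]]), 't': array([-6.45562378e-04,  5.88796020e-01,  1.45690479e+00])}
```

View pics/scene0.png

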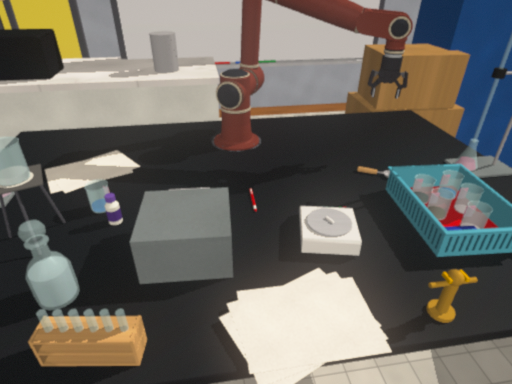

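View pics/top0.png

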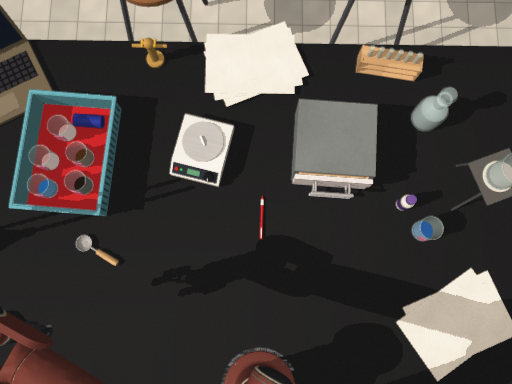

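The scene view shows the overall layout: cabinet, stirrer, and the pen between them. In the top view the cabinet spans about (295-377, 100-188) with its handle at (331,190), the stirrer is at (202,150) with its front panel down, and the pen is at (262,217). I'll enlarge the top view to measure.

```bash
python3 - <<'E'
import cv2
b=cv2.imread('pics/top0.png')
cv2.imwrite('pics/top0c.png',cv2.resize(b[90:250,160:450],(783,432),interpolation=cv2.INTER_CUBIC))
E
cat > h.py <<'E'
import numpy as np
from plant import calibration
def px(n,uv,z,c=None):
    c=c or calibration(n);K,R,t=map(np.array,(c['camera_matrix'],c['R'],c['t']))
    d=R.T@np.linalg.inv(K)@np.array([uv[0],uv[1],1.]);o=-R.T@t
    return o+d*(z-o[2])/d[2]
def proj(n,X,c=None):
    c=c or calibration(n);p=c['camera_matrix']@(c['R']@np.array(X)+c['t']);return p[:2]/p[2]
E
```

```text
(no output)
```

View pics/top0c.png

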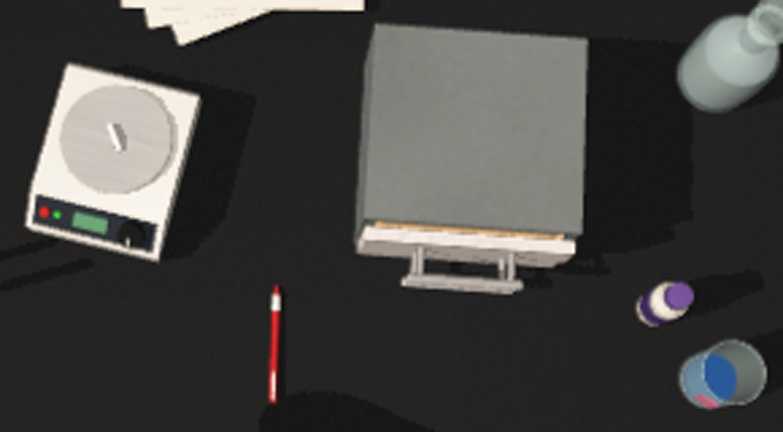

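The crop shows these positions in crop pixels:
- Cabinet top corners: (375,24), (587,39), (581,235), (366,219)
- Stirrer top corners: (68,64), (200,95), (158,261), (27,226)
- Handle: (403,283) to (521,290)
- Pen: (276,287) to (272,402)

```bash
python3 - <<'E'
from h import *
f=lambda p,z:px('top',(160+(p[0]+.5)/2.7-.5,90+(p[1]+.5)/2.7-.5),z)
def fit(P,Q):
    P,Q=np.array(P,float),np.array(Q)[:,:2];p,q=P.mean(0),Q.mean(0)
    H=(P-p).T@(Q-q);a=np.arctan2(H[0,1]-H[1,0],H[0,0]+H[1,1]);R=np.array([[np.cos(a),-np.sin(a)],[np.sin(a),np.cos(a)]])
    o=q-R@p;return o,a,R,(P@R.T+o-Q)
cab=[f(p,.14) for p in[(375,24),(587,39),(581,235),(366,219)]]
o,a,R,e=fit([(.12,.12),(.12,-.12),(-.12,-.12),(-.12,.12)],cab);print('cab',o,a,np.degrees(a));print(e.round(4))
for h in[(403,281),(521,288)]:
    w=f(h,.105);print('handle end',w,'in cab',R.T@(w[:2]-o))
st=[f(p,.065) for p in[(68,64),(200,95),(158,261),(27,226)]]
o,a,R,e=fit([(.08,.08),(.08,-.08),(-.12,-.08),(-.12,.08)],st);print('stir',o,a,np.degrees(a),'edge',o+R@[-.12,0]);print(e.round(4))
print('pen',f((276,287),.005),f((272,402),.005),'reag',f((652,306),.05),f((679,296),.1),'beaker',f((738,368),.092))
E
```

```text
cab [ 0.74395718 -0.22491423] -0.06095914729827675 -3.492701862907573
[[ 0.0067 -0.0007]
 [ 0.0068 -0.0008]
 [-0.0063 -0.001 ]
 [-0.0072  0.0025]]
handle end [ 0.57629403 -0.14426724  0.105     ] in cab [-0.17226485  0.07028292]
handle end [ 0.5696733  -0.27601199  0.105     ] in cab [-0.17084721 -0.06162046]
stir [0.74207752 0.18226144] -0.22319716850851054 -12.788255754807901 edge [0.62505415 0.20882327]
[[-0.0017 -0.0009]
 [-0.0008 -0.0009]
 [ 0.0033 -0.0014]
 [-0.0008  0.0032]]
pen [ 0.58569492 -0.00441442  0.005     ] [ 0.4488625  -0.00062699  0.005     ] reag [ 0.55976996 -0.43886962  0.05      ] [ 0.56321725 -0.45425749  0.1       ] beaker [ 0.48374067 -0.5190062   0.092     ]
```

Request:
send_rows:
  rows:
    - {"wz": 0.15,"hand": -0.34}
    - {"wz": 0.15,"hand": -0.34}
    - {"wz": 0.15,"hand": -0.34}
    - {"wz": 0.15,"hand": -0.34}
    - {"wz": 0.15,"hand": -0.34}
    - {"wz": 0.15,"hand": -0.34}
    - {"wz": 0.15,"hand": -0.34}
    - {"wz": 0.15,"hand": -0.34}
    - {"wz": 0.15,"hand": -0.34}
    - {"wz": 0.15,"hand": -0.34}

```text
invalid input at $.rows[0]: expected keys x, y, z, wx, wy, wz, hand
```

Request:
send_rows:
  rows:
    - {"wz": 0.15,"hand": -0.34}
    - {"x": -0.2,"y": 0.11,"hand": -0.34}
    - {"x": -0.2,"y": 0.11,"hand": -0.34}
    - {"x": -0.2,"y": 0.11,"hand": -0.34}
    - {"x": -0.2,"y": 0.11,"hand": -0.34}
    - {"x": -0.2,"y": 0.11,"hand": -0.34}
    - {"x": -0.2,"y": 0.11,"hand": -0.34}
    - {"x": -0.2,"y": 0.11,"hand": -0.34}
    - {"x": -0.2,"y": 0.11,"hand": -0.34}
    - {"x": -0.2,"y": 0.11,"hand": -0.34}

```text
invalid input at $.rows[0]: expected keys x, y, z, wx, wy, wz, hand
```

Request:
send_rows:
  rows:
    - {"x": -0.2,"y": 0.11,"hand": -0.34}
    - {"x": -0.2,"y": 0.11,"hand": -0.34}
    - {"x": -0.2,"y": 0.11,"hand": -0.34}
    - {"x": -0.2,"y": 0.11,"hand": -0.34}
    - {"x": -0.2,"y": 0.11,"hand": -0.34}
    - {"x": -0.2,"y": 0.11,"hand": -0.34}
    - {"x": -0.2,"y": 0.11,"hand": -0.34}
    - {"x": -0.2,"y": 0.11,"hand": -0.34}
    - {"x": -0.2,"y": 0.11,"hand": -0.34}
    - {"x": -0.2,"y": 0.11,"hand": -0.34}

```text
invalid input at $.rows[0]: expected keys x, y, z, wx, wy, wz, hand
```

Request:
send_rows:
  rows:
    - {"x": -0.2,"y": 0.1,"hand": -0.34}
    - {"x": -0.2,"y": 0.1,"hand": -0.34}
    - {"x": -0.2,"y": 0.1,"hand": -0.34}
    - {"x": -0.2,"y": 0.1,"hand": -0.34}
    - {"x": -0.2,"y": 0.1,"hand": -0.34}
    - {"x": -0.16,"y": 0.1,"hand": -0.34}
    - {"z": 0.0,"hand": -0.34}
    - {"hand": -0.34}
    - {"hand": -0.34}
    - {"hand": -0.34}

```text
invalid input at $.rows[0]: expected keys x, y, z, wx, wy, wz, hand
```

```bash
python3 - <<'E'
from plant import *
from h import *
import cv2
s=manip.state();c=calibration('wrist');im=grab_frame('wrist');cv2.imwrite('pics/w1.png',im);np.savez('w1.npz',**{k:np.array(v) for k,v in c.items()})
print(s['time'],s['tool_pos'],s['tool_rot'],s['gripper_width'],s['contact_force'],proj('wrist',[.573,-.21,.105],c))
E
```

```text
0.1 [0.20628959 0.58937834 0.23019082] [-2.54646334e-04  1.67594657e-01  9.85855547e-01 -8.97637906e-04] 0.9994220233826234 [-0.2558388   0.00791381  0.2758598 ] [-144.96824162  557.33510894]
```

View pics/w1.png

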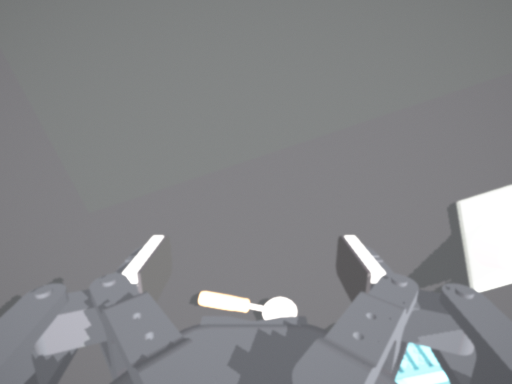

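All seven keys are required, so the arm hasn't moved. This wrist view shows only the open fingers at rows 240-330 and the spoon at (245,303). I'll send the rows again in full.

Request:
send_rows:
  rows:
    - {"x": 0,"y": 0,"z": 0,"wx": 0,"wy": 0,"wz": 0.15,"hand": -0.34}
    - {"x": 0,"y": 0,"z": 0,"wx": 0,"wy": 0,"wz": 0.15,"hand": -0.34}
    - {"x": 0,"y": 0,"z": 0,"wx": 0,"wy": 0,"wz": 0.15,"hand": -0.34}
    - {"x": 0,"y": 0,"z": 0,"wx": 0,"wy": 0,"wz": 0.15,"hand": -0.34}
    - {"x": 0,"y": 0,"z": 0,"wx": 0,"wy": 0,"wz": 0.15,"hand": -0.34}
    - {"x": 0,"y": 0,"z": 0,"wx": 0,"wy": 0,"wz": 0.15,"hand": -0.34}
    - {"x": 0,"y": 0,"z": 0,"wx": 0,"wy": 0,"wz": 0.15,"hand": -0.34}
    - {"x": 0,"y": 0,"z": 0,"wx": 0,"wy": 0,"wz": 0.15,"hand": -0.34}
    - {"x": 0,"y": 0,"z": 0,"wx": 0,"wy": 0,"wz": 0.15,"hand": -0.34}
    - {"x": 0,"y": 0,"z": 0,"wx": 0,"wy": 0,"wz": 0.15,"hand": -0.34}

```text
time: 0.98
tool_pos: [0.2064, 0.5896, 0.2307]
tool_rot: [0.0, 0.689, 0.725, -0.0]
contact_force: [-0.1, -0.2, 0.8]
gripper_width: 0.329
grasp_force: 0.0
```

Request:
send_rows:
  rows:
    - {"x": 0,"y": 0,"z": 0,"wx": 0,"wy": 0,"wz": 0.15,"hand": -0.34}
    - {"x": -0.2,"y": 0.11,"z": 0,"wx": 0,"wy": 0,"wz": 0,"hand": -0.34}
    - {"x": -0.2,"y": 0.11,"z": 0,"wx": 0,"wy": 0,"wz": 0,"hand": -0.34}
    - {"x": -0.2,"y": 0.11,"z": 0,"wx": 0,"wy": 0,"wz": 0,"hand": -0.34}
    - {"x": -0.2,"y": 0.11,"z": 0,"wx": 0,"wy": 0,"wz": 0,"hand": -0.34}
    - {"x": -0.2,"y": 0.11,"z": 0,"wx": 0,"wy": 0,"wz": 0,"hand": -0.34}
    - {"x": -0.2,"y": 0.11,"z": 0,"wx": 0,"wy": 0,"wz": 0,"hand": -0.34}
    - {"x": -0.2,"y": 0.11,"z": 0,"wx": 0,"wy": 0,"wz": 0,"hand": -0.34}
    - {"x": -0.2,"y": 0.11,"z": 0,"wx": 0,"wy": 0,"wz": 0,"hand": -0.34}
    - {"x": -0.2,"y": 0.11,"z": 0,"wx": 0,"wy": 0,"wz": 0,"hand": -0.34}

```text
time: 1.82
tool_pos: [0.3382, 0.3096, 0.231]
tool_rot: [0.0, 0.729, 0.685, -0.0]
contact_force: [0.5, -1.0, 0.1]
gripper_width: 0.331
grasp_force: 0.0
```

Request:
send_rows:
  rows:
    - {"x": -0.2,"y": 0.11,"z": 0,"wx": 0,"wy": 0,"wz": 0,"hand": -0.34}
    - {"x": -0.2,"y": 0.11,"z": 0,"wx": 0,"wy": 0,"wz": 0,"hand": -0.34}
    - {"x": -0.2,"y": 0.11,"z": 0,"wx": 0,"wy": 0,"wz": 0,"hand": -0.34}
    - {"x": -0.2,"y": 0.11,"z": 0,"wx": 0,"wy": 0,"wz": 0,"hand": -0.34}
    - {"x": -0.2,"y": 0.11,"z": 0,"wx": 0,"wy": 0,"wz": 0,"hand": -0.34}
    - {"x": -0.2,"y": 0.11,"z": 0,"wx": 0,"wy": 0,"wz": 0,"hand": -0.34}
    - {"x": -0.2,"y": 0.11,"z": 0,"wx": 0,"wy": 0,"wz": 0,"hand": -0.34}
    - {"x": -0.2,"y": 0.11,"z": 0,"wx": 0,"wy": 0,"wz": 0,"hand": -0.34}
    - {"x": -0.2,"y": 0.11,"z": 0,"wx": 0,"wy": 0,"wz": 0,"hand": -0.34}
    - {"x": -0.2,"y": 0.11,"z": 0,"wx": 0,"wy": 0,"wz": 0,"hand": -0.34}

```text
time: 2.65
tool_pos: [0.4844, -0.0001, 0.2311]
tool_rot: [-0.0, 0.729, 0.685, 0.0]
contact_force: [-0.1, 0.3, -0.0]
gripper_width: 0.328
grasp_force: 0.0
```

Request:
send_rows:
  rows:
    - {"x": -0.2,"y": 0.11,"z": 0,"wx": 0,"wy": 0,"wz": 0,"hand": -0.34}
    - {"x": -0.2,"y": 0.11,"z": 0,"wx": 0,"wy": 0,"wz": 0,"hand": -0.34}
    - {"x": -0.2,"y": 0.11,"z": 0,"wx": 0,"wy": 0,"wz": 0,"hand": -0.34}
    - {"x": -0.2,"y": 0.11,"z": 0,"wx": 0,"wy": 0,"wz": 0,"hand": -0.34}
    - {"x": -0.2,"y": 0.11,"z": 0,"wx": 0,"wy": 0,"wz": 0,"hand": -0.34}
    - {"x": -0.2,"y": 0.1,"z": 0,"wx": 0,"wy": 0,"wz": 0,"hand": -0.34}
    - {"x": -0.16,"y": 0.05,"z": 0,"wx": 0,"wy": 0,"wz": 0,"hand": -0.34}
    - {"x": 0,"y": 0,"z": 0,"wx": 0,"wy": 0,"wz": 0,"hand": -0.34}
    - {"x": 0,"y": 0,"z": 0,"wx": 0,"wy": 0,"wz": 0,"hand": -0.34}
    - {"x": 0,"y": 0,"z": 0,"wx": 0,"wy": 0,"wz": 0,"hand": -0.34}

```text
time: 3.48
tool_pos: [0.576, -0.208, 0.2308]
tool_rot: [-0.001, 0.729, 0.685, -0.0]
contact_force: [0.2, 0.8, 1.1]
gripper_width: 0.33
grasp_force: 0.0
```

```bash
python3 - <<'E'
from plant import *
from h import *
import cv2
s=manip.state();c=calibration('wrist');im=grab_frame('wrist');cv2.imwrite('pics/w2.png',im)
print(c)
print(s['time'],s['tool_pos'],s['tool_rot'],s['gripper_width'],s['contact_force'],s['joint_pos'],proj('wrist',[.573,-.21,.105],c))
E
```

```text
{'camera_matrix': array([[276.94466251,   0.        , 253.57132814],
       [  0.        , 276.94466251, 192.44394313],
       [  0.        ,   0.        ,   1.        ]]), 'R': array([[ 9.98184283e-01, -6.02323233e-02, -4.52168658e-04],
       [-5.79385515e-02, -9.62169878e-01,  2.66218427e-01],
       [-1.64700174e-02, -2.65708851e-01, -9.63912623e-01]]), 't': array([-0.58712931, -0.20132879,  0.33273112])}
3.4833 [ 0.5759923  -0.20799337  0.23077499] [-6.54246539e-04  7.28666677e-01  6.84868195e-01 -5.73263966e-06] 0.33000653866424 [0.1876161  0.7638345  1.08673042] [-4.68195220e-01  2.43153734e-02  1.64294818e+00  4.37644952e-04
  1.47556300e+00 -4.06286778e-01] [251.01158215 187.94021073]
```

View pics/w2.png

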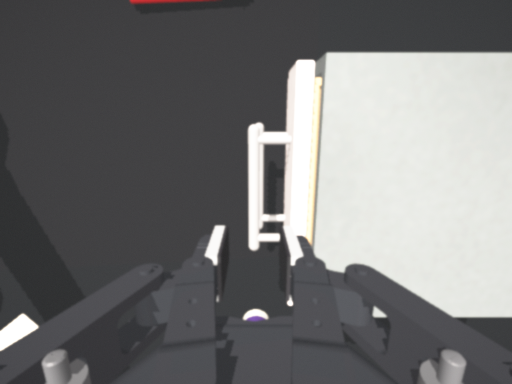

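The wrist view shows the bar handle at u≈254, v 125-248. It lies straight between the fingers at (222/290, 245), and the finger on the panel side is about 6 px clear of the panel. I'll descend and grip the bar.

Request:
send_rows:
  rows:
    - {"x": 0,"y": 0,"z": 0.14,"wx": 0,"wy": 0,"wz": 0,"hand": -0.34}
    - {"x": 0,"y": 0,"z": 0.14,"wx": 0,"wy": 0,"wz": 0,"hand": -0.34}
    - {"x": 0,"y": 0,"z": 0.14,"wx": 0,"wy": 0,"wz": 0,"hand": -0.34}
    - {"x": 0,"y": 0,"z": 0.14,"wx": 0,"wy": 0,"wz": 0,"hand": -0.34}
    - {"x": 0,"y": 0,"z": 0.14,"wx": 0,"wy": 0,"wz": 0,"hand": -0.34}
    - {"x": 0,"y": 0,"z": 0.1,"wx": 0,"wy": 0,"wz": 0,"hand": -0.34}
    - {"x": 0,"y": 0,"z": 0.08,"wx": 0,"wy": 0,"wz": 0,"hand": -0.34}
    - {"x": 0,"y": 0,"z": 0.07,"wx": 0,"wy": 0,"wz": 0,"hand": -0.34}
    - {"x": 0,"y": 0,"z": 0,"wx": 0,"wy": 0,"wz": 0,"hand": -0.34}
    - {"x": 0,"y": 0,"z": 0,"wx": 0,"wy": 0,"wz": 0,"hand": -0.34}

```text
time: 4.37
tool_pos: [0.5763, -0.2081, 0.0888]
tool_rot: [-0.0, 0.728, 0.685, -0.0]
contact_force: [0.1, 0.1, 0.3]
gripper_width: 0.328
grasp_force: 0.0
```

Request:
send_rows:
  rows:
    - {"x": 0,"y": 0,"z": 0,"wx": 0,"wy": 0,"wz": 0,"hand": -0.6}
    - {"x": 0,"y": 0,"z": 0,"wx": 0,"wy": 0,"wz": 0,"hand": -0.7}
    - {"x": 0,"y": 0,"z": 0,"wx": 0,"wy": 0,"wz": 0,"hand": -0.8}
    - {"x": 0,"y": 0,"z": 0,"wx": 0,"wy": 0,"wz": 0,"hand": -1}
    - {"x": 0,"y": 0,"z": 0,"wx": 0,"wy": 0,"wz": 0,"hand": -1}
    - {"x": 0,"y": 0,"z": 0,"wx": 0,"wy": 0,"wz": 0,"hand": -1}
    - {"x": 0,"y": 0,"z": 0,"wx": 0,"wy": 0,"wz": 0,"hand": -1}
    - {"x": 0,"y": 0,"z": 0,"wx": 0,"wy": 0,"wz": 0,"hand": -1}
    - {"x": 0,"y": -0.01,"z": 0,"wx": 0,"wy": 0,"wz": 0,"hand": -1}
    - {"x": 0,"y": -0.02,"z": 0,"wx": 0,"wy": 0,"wz": 0,"hand": -1}

```text
time: 5.2
tool_pos: [0.5733, -0.2087, 0.0904]
tool_rot: [0.002, 0.729, 0.685, 0.001]
contact_force: [1.3, 1.1, 6.1]
gripper_width: 0.1
grasp_force: 59.0
```

Request:
send_rows:
  rows:
    - {"x": 0,"y": -0.03,"z": 0,"wx": 0,"wy": 0,"wz": 0,"hand": -1}
    - {"x": 0,"y": -0.04,"z": 0,"wx": 0,"wy": 0,"wz": 0,"hand": -1}
    - {"x": 0,"y": -0.05,"z": 0,"wx": 0,"wy": 0,"wz": 0,"hand": -1}
    - {"x": 0,"y": -0.06,"z": 0,"wx": 0,"wy": 0,"wz": 0,"hand": -1}
    - {"x": 0,"y": -0.06,"z": 0,"wx": 0,"wy": 0,"wz": 0,"hand": -1}
    - {"x": 0,"y": -0.06,"z": 0,"wx": 0,"wy": 0,"wz": 0,"hand": -1}
    - {"x": 0,"y": -0.06,"z": 0,"wx": 0,"wy": 0,"wz": 0,"hand": -1}
    - {"x": 0,"y": -0.06,"z": 0,"wx": 0,"wy": 0,"wz": 0,"hand": -1}
    - {"x": 0,"y": -0.06,"z": 0,"wx": 0,"wy": 0,"wz": 0,"hand": -1}
    - {"x": 0,"y": -0.06,"z": 0,"wx": 0,"wy": 0,"wz": 0,"hand": -1}

```text
time: 6.03
tool_pos: [0.4919, -0.2037, 0.0904]
tool_rot: [0.002, 0.729, 0.685, 0.001]
contact_force: [1.5, 1.9, 6.2]
gripper_width: 0.101
grasp_force: 59.0
```

Request:
send_rows:
  rows:
    - {"x": 0,"y": -0.06,"z": 0,"wx": 0,"wy": 0,"wz": 0,"hand": -1}
    - {"x": 0,"y": -0.06,"z": 0,"wx": 0,"wy": 0,"wz": 0,"hand": -1}
    - {"x": 0,"y": -0.06,"z": 0,"wx": 0,"wy": 0,"wz": 0,"hand": -1}
    - {"x": 0,"y": -0.06,"z": 0,"wx": 0,"wy": 0,"wz": 0,"hand": -1}
    - {"x": 0,"y": -0.06,"z": 0,"wx": 0,"wy": 0,"wz": 0,"hand": -1}
    - {"x": 0,"y": -0.05,"z": 0,"wx": 0,"wy": 0,"wz": 0,"hand": -1}
    - {"x": 0,"y": -0.03,"z": 0,"wx": 0,"wy": 0,"wz": 0,"hand": -1}
    - {"x": 0,"y": -0.02,"z": 0,"wx": 0,"wy": 0,"wz": 0,"hand": -1}
    - {"x": 0,"y": 0,"z": 0,"wx": 0,"wy": 0,"wz": 0,"hand": -1}
    - {"x": 0,"y": 0,"z": 0,"wx": 0,"wy": 0,"wz": 0,"hand": -1}

```text
time: 6.87
tool_pos: [0.4317, -0.1999, 0.0904]
tool_rot: [0.001, 0.729, 0.685, 0.0]
contact_force: [-0.5, 2.3, 9.0]
gripper_width: 0.099
grasp_force: 59.2
```

Request:
send_rows:
  rows:
    - {"x": 0,"y": 0,"z": 0,"wx": 0,"wy": 0,"wz": 0,"hand": -0.34}
    - {"x": 0,"y": 0,"z": 0,"wx": 0,"wy": 0,"wz": 0,"hand": -0.34}
    - {"x": 0,"y": 0,"z": 0,"wx": 0,"wy": 0,"wz": 0,"hand": -0.34}
    - {"x": 0,"y": 0,"z": -0.05,"wx": 0,"wy": 0,"wz": 0,"hand": -0.34}
    - {"x": 0,"y": 0,"z": -0.15,"wx": 0,"wy": 0,"wz": 0,"hand": -0.34}
    - {"x": 0,"y": 0,"z": -0.2,"wx": 0,"wy": 0,"wz": 0,"hand": -0.34}
    - {"x": 0,"y": 0,"z": -0.2,"wx": 0,"wy": 0,"wz": 0,"hand": -0.34}
    - {"x": 0,"y": 0,"z": -0.2,"wx": 0,"wy": 0,"wz": 0,"hand": -0.34}
    - {"x": 0,"y": 0,"z": -0.2,"wx": 0,"wy": 0,"wz": 0,"hand": -0.34}
    - {"x": 0,"y": 0,"z": 0,"wx": 0,"wy": 0,"wz": 0,"hand": -0.34}

```text
time: 7.7
tool_pos: [0.4338, -0.2013, 0.2468]
tool_rot: [0.006, 0.729, 0.685, 0.001]
contact_force: [-0.1, -0.2, 1.1]
gripper_width: 0.329
grasp_force: 0.0
```

```bash
python3 - <<'E'
from plant import *
from h import *
import cv2,pickle
s=manip.state();c=calibration('wrist');im=grab_frame('wrist');cv2.imwrite('pics/w3.png',im);pickle.dump(c,open('w3.pkl','wb'))
print(s['time'],s['tool_pos'],s['tool_rot'],s['gripper_width'])
E
```

```text
7.7 [ 0.43375352 -0.20129826  0.24675477] [0.00594265 0.72860806 0.68490383 0.00131072] 0.3293998534631909
```

View pics/w3.png

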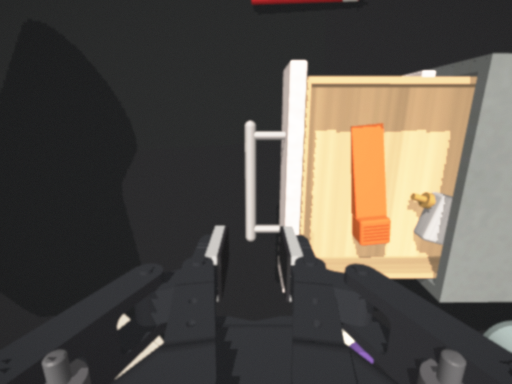

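The drawer is open and the wedge lies clear of the walls. Its thin end is at (351-383, 125), and the grip block's corners are (355,219), (387,217), (391,242), (361,245). The boss head is to the right, with its knob at (413,197) and body edge at (416,235).

```bash
python3 - <<'E'
from h import *
import pickle,cv2
c=pickle.load(open('w3.pkl','rb'));im=cv2.imread('pics/w3.png')
h=cv2.cvtColor(im,cv2.COLOR_BGR2HSV);m=cv2.inRange(h,(4,200,120),(14,255,255))
n,l,s,_=cv2.connectedComponentsWithStats(m);i=1+s[1:,4].argmax();print(s[i])
for r in range(s[i][1],s[i][1]+s[i][3],12):
    u=np.where(l[r]==i)[0];print(r,u.min(),u.max())
cv2.imwrite('pics/w3c.png',cv2.resize(im[100:270,290:490],(800,680))[:600])
g=lambda u,v,z:px('w',(u,v),z,c)[:2].round(4)
for p in[(355,219),(387,217),(391,242),(361,245)]:print('blk',g(*p,.11))
print('tip',g(351,125,.083),g(383,124,.083),'boss',g(413,197,.1),g(416,235,.09),g(416,235,.12),'frontwall',g(313,230,.08),g(301,230,.118),'side',g(375,258,.118))
E
```

```text
Traceback (most recent call last):
ValueError: attempt to get argmax of an empty sequence
```

```bash
python3 - <<'E'
from h import *
import pickle,cv2
c=pickle.load(open('w3.pkl','rb'));im=cv2.imread('pics/w3.png')
h=cv2.cvtColor(im,cv2.COLOR_BGR2HSV);print(h[170,368],h[230,375],h[170,330],im[170,368])
m=((im[:,:,2]>180)&(im[:,:,1]<130)&(im[:,:,0]<90)).astype('uint8')
n,l,s,_=cv2.connectedComponentsWithStats(m);i=1+s[1:,4].argmax();print(s[i])
for r in range(s[i][1]+1,s[i][1]+s[i][3],9):
    u=np.where(l[r]==i)[0];print(r,u.min(),u.max(),end='; ')
g=lambda u,v,z:px('w',(u,v),z,c)[:2].round(4)
for p in[(355,219),(387,217),(391,242),(361,245)]:print('blk',g(*p,.11))
print('tip',g(351,125,.083),g(383,124,.083),'boss',g(413,197,.1),g(416,235,.09),g(416,235,.12),'frontwall',g(313,230,.08),g(301,230,.118),'side',g(375,258,.118))
E
```

```text
[ 14 168 255] [ 10 186 250] [ 23  69 253] [ 87 168 255]
[352 149   9  95 287]
150 352 352; 159 352 352; 168 352 353; 177 352 353; 186 352 354; 195 352 354; 204 352 355; 213 352 355; 222 353 359; 231 358 360; 240 357 360; blk [ 0.5422 -0.2491]
blk [ 0.5768 -0.249 ]
blk [ 0.5834 -0.2791]
blk [ 0.5502 -0.2806]
tip [ 0.5438 -0.151 ] [ 0.5784 -0.152 ] boss [ 0.6089 -0.2314] [ 0.623  -0.2824] [ 0.6043 -0.2674] frontwall [ 0.5032 -0.2725] [ 0.4822 -0.2546] side [ 0.563  -0.2931]
```

```bash
cat > fit.py <<'E'
import numpy as np,cv2
from scipy.optimize import minimize
from h import *
P1=[(x,y,z) for y in(-.017,.017) for x,z in((.065,0),(.065,.003),(-.035,0),(-.035,.018))]
P2=[(x,y,z) for y in(-.017,.017) for x in(-.035,-.065) for z in(0,.03)]
def omask(im):
    h=cv2.cvtColor(im,cv2.COLOR_BGR2HSV);m=cv2.inRange(h,(3,135,90),(18,255,255))
    n,l,s,_=cv2.connectedComponentsWithStats(m);i=1+s[1:,4].argmax();return (l==i).astype('uint8'),s[i]
def render(p,c,z0,shape,S=4):
    x,y,a=p;R=np.array([[np.cos(a),-np.sin(a),0],[np.sin(a),np.cos(a),0],[0,0,1]])
    o=np.zeros((shape[0]*S,shape[1]*S),'uint8')
    for P in(P1,P2):
        q=np.array([proj('',R@v+[x,y,z0],c) for v in P]);q=(q+.5)*S-.5
        cv2.fillConvexPoly(o,cv2.convexHull(q.round().astype(np.int32)),1)
    return cv2.resize(o.astype('f4'),shape[::-1],interpolation=cv2.INTER_AREA)
def fit(im,c,p0,z0):
    m,s=omask(im)
    f=lambda p:np.abs(render(p,c,z0,m.shape)-m).sum()/m.sum()
    r=minimize(f,p0,method='Nelder-Mead',options=dict(initial_simplex=np.array(p0)+np.array([[0,0,0],[.006,0,0],[0,.006,0],[0,0,.06]]),xatol=1e-4,fatol=1e-4))
    return r.x,r.fun,s
E
python3 - <<'E'
from fit import *
import pickle
c=pickle.load(open('w3.pkl','rb'));im=cv2.imread('pics/w3.png')
print('cam',-c['R'].T@c['t'])
p,e,s=fit(im,c,[.562,-.215,1.57],.08);print(p,np.degrees(p[2]),e,s)
d=np.array([np.cos(p[2]),np.sin(p[2])]);print('grip',p[:2]-.05*d,'tip',p[:2]+.065*d)
E
```

```text
cam [ 0.43607135 -0.1328757   0.38952936]
[ 0.56358726 -0.21611076  1.60716613] 92.08383642629813 0.052411958914159944 [ 351  123   39  123 4089]
grip [ 0.56540535 -0.2660777 ] tip [ 0.56122375 -0.15115375]
```

Request:
send_rows:
  rows:
    - {"x": 0,"y": 0,"z": 0,"wx": 0,"wy": 0,"wz": -0.125,"hand": 0.06}
    - {"x": -0.053,"y": 0.1,"z": 0,"wx": 0,"wy": 0,"wz": 0,"hand": 0.06}
    - {"x": -0.1,"y": 0.178,"z": 0,"wx": 0,"wy": 0,"wz": 0,"hand": 0.06}
    - {"x": -0.1,"y": 0.18,"z": 0,"wx": 0,"wy": 0,"wz": 0,"hand": 0.06}
    - {"x": -0.1,"y": 0.18,"z": 0,"wx": 0,"wy": 0,"wz": 0,"hand": 0.06}
    - {"x": -0.07,"y": 0.13,"z": 0,"wx": 0,"wy": 0,"wz": 0,"hand": 0.06}
    - {"x": -0.04,"y": 0.08,"z": 0,"wx": 0,"wy": 0,"wz": 0,"hand": 0.06}
    - {"x": 0,"y": 0,"z": 0.1,"wx": 0,"wy": 0,"wz": 0,"hand": 0.06}
    - {"x": 0,"y": 0,"z": 0.1,"wx": 0,"wy": 0,"wz": 0,"hand": 0.06}
    - {"x": 0,"y": 0,"z": 0.1,"wx": 0,"wy": 0,"wz": 0,"hand": 0.06}

```text
time: 8.58
tool_pos: [0.5593, -0.2635, 0.1906]
tool_rot: [-0.002, 0.694, 0.72, -0.0]
contact_force: [-0.3, 0.1, -0.4]
gripper_width: 0.528
grasp_force: 0.0
```

```bash
python3 - <<'E'
from plant import *
from fit import *
import pickle
s=manip.state();c=calibration('wrist');im=grab_frame('wrist');cv2.imwrite('pics/w4.png',im);pickle.dump(c,open('w4.pkl','wb'))
print(s['time'],s['tool_pos'],s['tool_rot'],s['gripper_width'])
p,e,b=fit(im,c,[.5636,-.216,1.607],.08);print(p,np.degrees(p[2]),e,b)
d=np.array([np.cos(p[2]),np.sin(p[2])]);print('grip',p[:2]-.05*d,'tip',p[:2]+.065*d)
E
```

```text
8.5833 [ 0.55933225 -0.2634795   0.19062742] [-1.63914455e-03  6.94153537e-01  7.19824996e-01 -3.94746462e-04] 0.5277367140775283
[ 0.56361884 -0.2159252   1.6058046 ] 92.00582639447377 0.025477068633739577 [ 240   61   42  158 6236]
grip [ 0.56536889 -0.26589456] tip [ 0.56134376 -0.15096503]
```

View pics/w4.png

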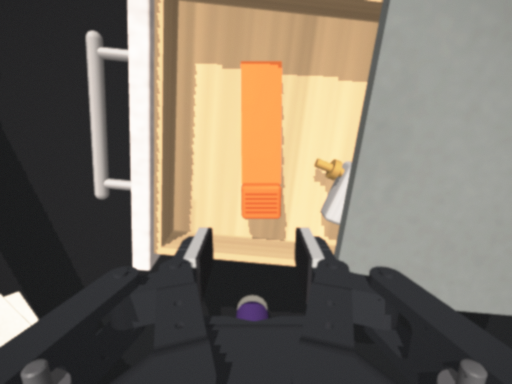

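The wrist view confirms the grip block at (262,202) lies between the fingers, and the boss head at (330,170) is clear of the right finger's path. I'll correct by 4 mm and -2.5 mm, descend and grasp.

Request:
send_rows:
  rows:
    - {"x": -0.017,"y": 0.027,"z": 0,"wx": 0,"wy": 0,"wz": 0,"hand": 0.06}
    - {"x": 0,"y": 0,"z": 0.1,"wx": 0,"wy": 0,"wz": 0,"hand": 0.06}
    - {"x": 0,"y": 0,"z": 0.12,"wx": 0,"wy": 0,"wz": 0,"hand": 0.06}
    - {"x": 0,"y": 0,"z": 0.12,"wx": 0,"wy": 0,"wz": 0,"hand": 0.06}
    - {"x": 0,"y": 0,"z": 0.12,"wx": 0,"wy": 0,"wz": 0,"hand": 0.06}
    - {"x": 0,"y": 0,"z": 0.1,"wx": 0,"wy": 0,"wz": 0,"hand": 0.06}
    - {"x": 0,"y": 0,"z": 0.08,"wx": 0,"wy": 0,"wz": 0,"hand": 0.06}
    - {"x": 0,"y": 0,"z": 0.05,"wx": 0,"wy": 0,"wz": 0,"hand": 0.06}
    - {"x": 0,"y": 0,"z": 0,"wx": 0,"wy": 0,"wz": 0,"hand": 0.06}
    - {"x": 0,"y": 0,"z": 0,"wx": 0,"wy": 0,"wz": 0,"hand": 0.06}

```text
time: 9.47
tool_pos: [0.565, -0.2668, 0.0905]
tool_rot: [0.0, 0.694, 0.72, 0.0]
contact_force: [-0.6, -0.3, 0.5]
gripper_width: 0.53
grasp_force: 0.0
```

Request:
send_rows:
  rows:
    - {"x": 0,"y": 0,"z": 0.02,"wx": 0,"wy": 0,"wz": 0,"hand": 0.06}
    - {"x": 0,"y": 0,"z": 0.02,"wx": 0,"wy": 0,"wz": 0,"hand": 0.06}
    - {"x": 0,"y": 0,"z": 0,"wx": 0,"wy": 0,"wz": 0,"hand": 0.06}
    - {"x": 0,"y": 0,"z": 0,"wx": 0,"wy": 0,"wz": 0,"hand": -0.1}
    - {"x": 0,"y": 0,"z": 0,"wx": 0,"wy": 0,"wz": 0,"hand": -0.2}
    - {"x": 0,"y": 0,"z": 0,"wx": 0,"wy": 0,"wz": 0,"hand": -0.4}
    - {"x": 0,"y": 0,"z": 0,"wx": 0,"wy": 0,"wz": 0,"hand": -1}
    - {"x": 0,"y": 0,"z": 0,"wx": 0,"wy": 0,"wz": 0,"hand": -1}
    - {"x": 0,"y": 0,"z": 0,"wx": 0,"wy": 0,"wz": 0,"hand": -1}
    - {"x": 0,"y": 0,"z": 0,"wx": 0,"wy": 0,"wz": 0,"hand": -1}

```text
time: 10.3
tool_pos: [0.5653, -0.267, 0.0849]
tool_rot: [0.001, 0.694, 0.72, 0.0]
contact_force: [-0.1, 0.5, 3.2]
gripper_width: 0.385
grasp_force: 60.4
```

Request:
send_rows:
  rows:
    - {"x": 0,"y": 0,"z": 0,"wx": 0,"wy": 0,"wz": 0,"hand": -1}
    - {"x": 0,"y": 0,"z": 0,"wx": 0,"wy": 0,"wz": 0,"hand": -1}
    - {"x": 0,"y": 0,"z": -0.05,"wx": 0,"wy": 0,"wz": 0,"hand": -1}
    - {"x": 0,"y": 0,"z": -0.1,"wx": 0,"wy": 0,"wz": 0,"hand": -1}
    - {"x": 0,"y": 0,"z": -0.12,"wx": 0,"wy": 0,"wz": 0,"hand": -1}
    - {"x": 0,"y": 0,"z": -0.12,"wx": 0,"wy": 0,"wz": 0,"hand": -1}
    - {"x": 0,"y": 0,"z": -0.12,"wx": 0,"wy": 0,"wz": 0,"hand": -1}
    - {"x": 0,"y": 0,"z": -0.1,"wx": 0,"wy": 0,"wz": 0,"hand": -1}
    - {"x": 0,"y": 0,"z": -0.06,"wx": 0,"wy": 0,"wz": 0,"hand": -1}
    - {"x": 0,"y": 0,"z": 0,"wx": 0,"wy": 0,"wz": 0,"hand": -1}

```text
time: 11.13
tool_pos: [0.5658, -0.2672, 0.1872]
tool_rot: [0.002, 0.694, 0.72, 0.0]
contact_force: [-0.5, -1.5, -0.2]
gripper_width: 0.385
grasp_force: 60.0
```

```bash
python3 - <<'E'
from plant import *
from fit import *
import pickle
s=manip.state();c=calibration('wrist');im=grab_frame('wrist');cv2.imwrite('pics/w5.png',im);pickle.dump(c,open('w5.pkl','wb'))
print(s['time'],s['tool_pos'],s['tool_rot'],s['gripper_width'],s['grasp_force'],s['joint_pos'])
E
```

```text
11.1333 [ 0.56575118 -0.26724754  0.18720397] [1.74714873e-03 6.94141393e-01 7.19836479e-01 3.42548617e-04] 0.38484749956837966 60.01935839653015 [-5.60151654e-01  8.20623075e-02  1.65661157e+00 -4.86785760e-05
  1.39935828e+00 -5.96483830e-01]
```

View pics/w5.png

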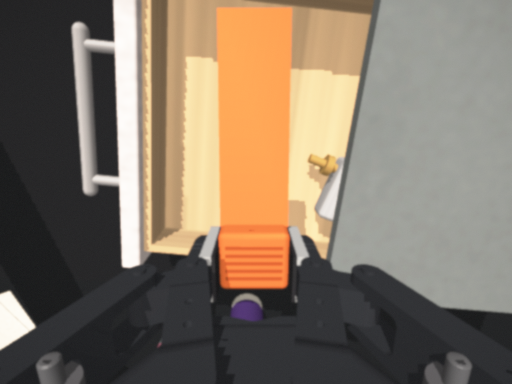

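The wedge is gripped squarely: its block is at (255,258) between the pads and it points straight up the image. Next I'll turn it to the stirrer's heading above everything, then carry it across.

Request:
send_rows:
  rows:
    - {"x": 0,"y": 0,"z": 0,"wx": 0,"wy": 0,"wz": 0.08,"hand": -1}
    - {"x": 0,"y": 0,"z": 0,"wx": 0,"wy": 0,"wz": 0.15,"hand": -1}
    - {"x": 0,"y": 0,"z": 0,"wx": 0,"wy": 0,"wz": 0.15,"hand": -1}
    - {"x": 0,"y": 0,"z": 0,"wx": 0,"wy": 0,"wz": 0.15,"hand": -1}
    - {"x": 0,"y": 0,"z": 0,"wx": 0,"wy": 0,"wz": 0.15,"hand": -1}
    - {"x": 0,"y": 0,"z": 0,"wx": 0,"wy": 0,"wz": 0.15,"hand": -1}
    - {"x": 0,"y": 0,"z": 0,"wx": 0,"wy": 0,"wz": 0.15,"hand": -1}
    - {"x": 0,"y": 0,"z": 0,"wx": 0,"wy": 0,"wz": 0.15,"hand": -1}
    - {"x": 0,"y": 0,"z": 0,"wx": 0,"wy": 0,"wz": 0.15,"hand": -1}
    - {"x": 0,"y": 0,"z": 0,"wx": 0,"wy": 0,"wz": 0.15,"hand": -1}

```text
time: 12.02
tool_pos: [0.5639, -0.2661, 0.1823]
tool_rot: [-0.001, 0.972, 0.237, -0.001]
contact_force: [-0.5, 0.1, -1.5]
gripper_width: 0.389
grasp_force: 60.0
```

Request:
send_rows:
  rows:
    - {"x": 0,"y": 0,"z": 0,"wx": 0,"wy": 0,"wz": 0.15,"hand": -1}
    - {"x": 0,"y": 0,"z": 0,"wx": 0,"wy": 0,"wz": 0.15,"hand": -1}
    - {"x": 0,"y": 0,"z": 0,"wx": 0,"wy": 0,"wz": 0.15,"hand": -1}
    - {"x": 0,"y": 0,"z": 0,"wx": 0,"wy": 0,"wz": 0.15,"hand": -1}
    - {"x": 0,"y": 0,"z": 0,"wx": 0,"wy": 0,"wz": 0.15,"hand": -1}
    - {"x": 0,"y": 0,"z": 0,"wx": 0,"wy": 0,"wz": 0.15,"hand": -1}
    - {"x": -0.04,"y": -0.1,"z": 0,"wx": 0,"wy": 0,"wz": 0,"hand": -1}
    - {"x": -0.08,"y": -0.2,"z": 0,"wx": 0,"wy": 0,"wz": 0,"hand": -1}
    - {"x": -0.08,"y": -0.2,"z": 0,"wx": 0,"wy": 0,"wz": 0,"hand": -1}
    - {"x": -0.08,"y": -0.2,"z": 0,"wx": 0,"wy": 0,"wz": 0,"hand": -1}

```text
time: 12.85
tool_pos: [0.5457, -0.153, 0.1829]
tool_rot: [-0.001, 0.994, -0.11, -0.002]
contact_force: [1.1, 0.4, -0.7]
gripper_width: 0.389
grasp_force: 60.0
```

Request:
send_rows:
  rows:
    - {"x": -0.08,"y": -0.2,"z": 0,"wx": 0,"wy": 0,"wz": 0,"hand": -1}
    - {"x": -0.08,"y": -0.2,"z": 0,"wx": 0,"wy": 0,"wz": 0,"hand": -1}
    - {"x": -0.08,"y": -0.2,"z": 0,"wx": 0,"wy": 0,"wz": 0,"hand": -1}
    - {"x": -0.08,"y": -0.2,"z": 0,"wx": 0,"wy": 0,"wz": 0,"hand": -1}
    - {"x": -0.08,"y": -0.2,"z": 0,"wx": 0,"wy": 0,"wz": 0,"hand": -1}
    - {"x": -0.08,"y": -0.2,"z": 0,"wx": 0,"wy": 0,"wz": 0,"hand": -1}
    - {"x": -0.08,"y": -0.2,"z": 0,"wx": 0,"wy": 0,"wz": 0,"hand": -1}
    - {"x": -0.08,"y": -0.2,"z": 0,"wx": 0,"wy": 0,"wz": 0,"hand": -1}
    - {"x": -0.08,"y": -0.2,"z": 0,"wx": 0,"wy": 0,"wz": 0,"hand": -1}
    - {"x": -0.08,"y": -0.2,"z": 0,"wx": 0,"wy": 0,"wz": 0,"hand": -1}

```text
time: 13.68
tool_pos: [0.4944, 0.166, 0.1833]
tool_rot: [0.0, 0.994, -0.11, -0.001]
contact_force: [0.4, -0.9, -1.3]
gripper_width: 0.387
grasp_force: 60.0
```

Request:
send_rows:
  rows:
    - {"x": -0.08,"y": -0.2,"z": 0,"wx": 0,"wy": 0,"wz": 0,"hand": -1}
    - {"x": -0.08,"y": -0.18,"z": 0,"wx": 0,"wy": 0,"wz": 0,"hand": -1}
    - {"x": -0.04,"y": -0.1,"z": 0,"wx": 0,"wy": 0,"wz": 0,"hand": -1}
    - {"x": 0,"y": 0,"z": 0.1,"wx": 0,"wy": 0,"wz": 0,"hand": -1}
    - {"x": 0,"y": 0,"z": 0.1,"wx": 0,"wy": 0,"wz": 0,"hand": -1}
    - {"x": 0,"y": 0,"z": 0.1,"wx": 0,"wy": 0,"wz": 0,"hand": -1}
    - {"x": 0,"y": 0,"z": 0.1,"wx": 0,"wy": 0,"wz": 0,"hand": -1}
    - {"x": 0,"y": 0,"z": 0.05,"wx": 0,"wy": 0,"wz": 0,"hand": -1}
    - {"x": 0,"y": 0,"z": 0,"wx": 0,"wy": 0,"wz": 0,"hand": -1}
    - {"x": 0,"y": 0,"z": 0,"wx": 0,"wy": 0,"wz": 0,"hand": -1}

```text
time: 14.52
tool_pos: [0.4822, 0.2409, 0.1165]
tool_rot: [0.0, 0.994, -0.111, -0.001]
contact_force: [0.9, 0.9, -0.8]
gripper_width: 0.385
grasp_force: 60.0
```

```bash
python3 - <<'E'
from plant import *
from fit import *
import pickle
s=manip.state();c=calibration('wrist');im=grab_frame('wrist');cv2.imwrite('pics/w6.png',im);pickle.dump(c,open('w6.pkl','wb'))
print(s['time'],s['tool_pos'],s['tool_rot'],s['gripper_width'],s['grasp_force'],s['joint_pos'])
q=s['tool_rot'];a=2*np.arctan2(q[2],q[1]);print('tool x yaw',np.degrees(a))
for X in([.625,.2088,.009],[.625+.08*np.sin(.2232),.2088+.08*np.cos(.2232),.065],[.625-.08*np.sin(.2232),.2088-.08*np.cos(.2232),.065]):print(proj('w',X,c))
E
```

```text
14.5167 [0.48215503 0.2409054  0.1164722 ] [ 3.59975658e-04  9.93854191e-01 -1.10692517e-01 -9.40230553e-04] 0.3852004975114619 60.0212287902832 [ 3.25183980e-01 -5.11675806e-02  1.91513308e+00  1.47989461e-04
  1.27963573e+00  2.11777744e+00]
tool x yaw -12.71048181243974
[253.37348555  12.20485474]
[119.95915434 -21.66052987]
[386.56354787 -20.70069426]
```

View pics/w6.png

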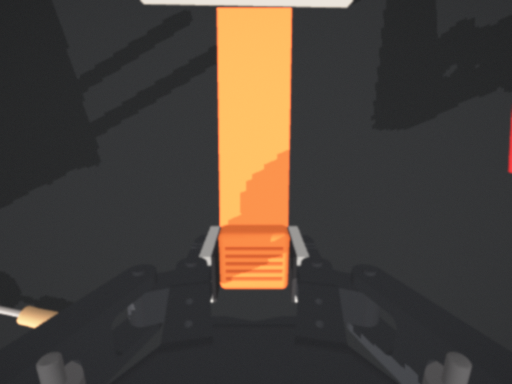

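The stirrer's lower front edge shows at the top of the image, from about (147,5) to (348,8), and the wedge tip is just short of it at (217-292, 7). I'll measure the lateral and heading offsets numerically.

```bash
python3 - <<'E'
from fit import *
import pickle
c=pickle.load(open('w6.pkl','rb'));im=cv2.imread('pics/w6.png')
g=im.min(2)
print('row extents',[(r,np.where(g[r]>150)[0][[0,-1]].tolist()) for r in range(0,9) if (g[r]>150).sum()>3])
E=[]
for u in list(range(150,212,6))+list(range(300,348,6)):
    col=g[:25,u].astype(float);k=np.where(col>130)[0]
    if len(k):
        r=k.max();E.append((u,r+(col[r]-130)/(col[r]-col[r+1])))
E=np.array(E);k=np.polyfit(E[:,0],E[:,1],1);print(E.round(2).tolist(),k)
a=px('',(150,np.polyval(k,150)),.009,c);b=px('',(346,np.polyval(k,346)),.009,c)
print(a,b,'heading',np.degrees(np.arctan2(*(a-b)[:2][::-1]))-90)
for s in(1,-1):print('pred low corner',proj('',[.625+s*.08*np.sin(.2232),.2088+s*.08*np.cos(.2232),.009],c))
# wedge fit at its height
p,e,_=fit(im,c,[.482+.05*.975,.241-.05*.22,-.222],.1116);d=np.array([np.cos(p[2]),np.sin(p[2])])
print('wedge',p,np.degrees(p[2]),e,'grip',p[:2]-.05*d,'tip',p[:2]+.065*d)
E
```

```text
row extents [(0, [141, 352]), (1, [141, 351]), (2, [142, 350]), (3, [144, 350]), (4, [167, 349]), (5, [225, 348]), (6, [284, 347])]
[[150.0, 4.0], [156.0, 4.11], [162.0, 4.14], [168.0, 4.37], [174.0, 4.36], [180.0, 4.58], [186.0, 4.67], [192.0, 4.67], [198.0, 5.0], [204.0, 4.98], [210.0, 5.14], [300.0, 6.68], [306.0, 6.68], [312.0, 6.97], [318.0, 6.98], [324.0, 6.98], [330.0, 7.14], [336.0, 7.14], [342.0, 7.37]] [0.01738256 1.41587538]
[0.64835441 0.28718772 0.009     ] [0.61222771 0.13651187 0.009     ] heading -13.482966316541237
pred low corner [152.69646143  11.85382448]
pred low corner [353.98162186  12.5556448 ]
wedge [ 0.53141359  0.22974509 -0.21736419] -12.454050598495732 0.03096502716336826 grip [0.48259012 0.24052792] tip [0.59488409 0.21572741]
```

Request:
send_rows:
  rows:
    - {"x": 0,"y": -0.047,"z": 0,"wx": 0,"wy": 0,"wz": 0.013,"hand": -1}
    - {"x": 0,"y": 0,"z": 0.08,"wx": 0,"wy": 0,"wz": 0,"hand": -1}
    - {"x": 0,"y": 0,"z": 0.1,"wx": 0,"wy": 0,"wz": 0,"hand": -1}
    - {"x": 0,"y": 0,"z": 0.1,"wx": 0,"wy": 0,"wz": 0,"hand": -1}
    - {"x": 0,"y": 0,"z": 0.1,"wx": 0,"wy": 0,"wz": 0,"hand": -1}
    - {"x": 0,"y": 0,"z": 0.1,"wx": 0,"wy": 0,"wz": 0,"hand": -1}
    - {"x": 0,"y": 0,"z": 0.08,"wx": 0,"wy": 0,"wz": 0,"hand": -1}
    - {"x": 0,"y": 0,"z": 0.08,"wx": 0,"wy": 0,"wz": 0,"hand": -1}
    - {"x": 0,"y": 0,"z": 0.04,"wx": 0,"wy": 0,"wz": 0,"hand": -1}
    - {"x": 0,"y": 0,"z": 0.02,"wx": 0,"wy": 0,"wz": 0,"hand": -1}

```text
time: 15.4
tool_pos: [0.4841, 0.2476, 0.011]
tool_rot: [0.0, 0.993, -0.116, -0.001]
contact_force: [-0.3, -0.6, -1.6]
gripper_width: 0.389
grasp_force: 60.0
```

Request:
send_rows:
  rows:
    - {"x": 0,"y": 0,"z": 0,"wx": 0,"wy": 0,"wz": 0,"hand": -1}
    - {"x": 0,"y": 0,"z": 0,"wx": 0,"wy": 0,"wz": 0,"hand": -1}
    - {"x": 0,"y": 0,"z": 0,"wx": 0,"wy": 0,"wz": 0,"hand": -1}
    - {"x": 0,"y": 0,"z": 0,"wx": 0,"wy": 0,"wz": 0,"hand": -1}
    - {"x": 0,"y": 0,"z": 0,"wx": 0,"wy": 0,"wz": 0,"hand": -1}
    - {"x": 0,"y": 0,"z": 0,"wx": 0,"wy": 0,"wz": 0,"hand": -1}
    - {"x": 0,"y": 0,"z": 0,"wx": 0,"wy": 0,"wz": 0,"hand": -1}
    - {"x": 0,"y": 0,"z": 0,"wx": 0,"wy": 0,"wz": 0,"hand": -1}
    - {"x": 0,"y": 0,"z": 0,"wx": 0,"wy": 0,"wz": 0,"hand": -1}
    - {"x": 0,"y": 0,"z": 0,"wx": 0,"wy": 0,"wz": 0,"hand": -1}

```text
time: 16.23
tool_pos: [0.4846, 0.2478, 0.0123]
tool_rot: [0.0, 0.993, -0.116, -0.0]
contact_force: [-0.3, 0.3, -0.3]
gripper_width: 0.382
grasp_force: 60.0
```

```bash
python3 - <<'E'
from plant import *
from fit import *
s=manip.state();c=calibration('top');im=grab_frame('top');cv2.imwrite('pics/t7.png',im)
cw=calibration('wrist');iw=grab_frame('wrist');cv2.imwrite('pics/w7.png',iw)
print(s['time'],s['tool_pos'],s['tool_rot'],s['contact_force'],s['ft_torque'])
q=s['tool_rot'];print('tool x yaw',np.degrees(2*np.arctan2(q[2],q[1])))
g=iw.min(2);print([(r,np.where(g[r]>140)[0][[0,-1]].tolist()) for r in range(0,30,3) if (g[r]>140).sum()>3])
p,e,b=fit(iw,cw,[s['tool_pos'][0]+.05*.975,s['tool_pos'][1]-.05*.22,-.222],s['tool_pos'][2]-.005);d=np.array([np.cos(p[2]),np.sin(p[2])]);print('wedge',p,np.degrees(p[2]),e,'tip',p[:2]+.065*d,b)
a,b=im[100:240,160:300],cv2.imread('pics/top0.png')[100:240,160:300]
cv2.imwrite('pics/t7c.png',cv2.resize(a,(700,560) if 0 else (560,560),interpolation=cv2.INTER_CUBIC))
E
```

```text
16.2333 [0.48461217 0.2477603  0.012271  ] [ 2.97855089e-05  9.93217353e-01 -1.16272473e-01 -3.26375761e-05] [-0.27916928  0.34791731 -0.34390175] [-0.01940375 -0.02925464 -0.0406076 ]
tool x yaw -13.354049613893764
[]
wedge [ 0.5340645   0.23590293 -0.23069511] -13.217856432823686 0.03562765495269357 tip [0.5973425  0.22104041] [  216     6    77   284 20716]
```

Request:
send_rows:
  rows:
    - {"x": 0,"y": 0,"z": 0.015,"wx": 0,"wy": 0,"wz": 0,"hand": -1}
    - {"x": 0,"y": 0,"z": 0.015,"wx": 0,"wy": 0,"wz": 0,"hand": -1}
    - {"x": 0,"y": 0,"z": 0.01,"wx": 0,"wy": 0,"wz": 0,"hand": -1}
    - {"x": 0,"y": 0,"z": 0,"wx": 0,"wy": 0,"wz": 0,"hand": -1}
    - {"x": 0,"y": 0,"z": 0,"wx": 0,"wy": 0,"wz": 0,"hand": -1}
    - {"x": 0,"y": 0,"z": 0,"wx": 0,"wy": 0,"wz": 0,"hand": -1}
    - {"x": 0,"y": 0,"z": 0,"wx": 0,"wy": 0,"wz": 0,"hand": -1}
    - {"x": 0,"y": 0,"z": 0,"wx": 0,"wy": 0,"wz": 0,"hand": -1}
    - {"x": 0,"y": 0,"z": 0,"wx": 0,"wy": 0,"wz": 0,"hand": -1}
    - {"x": 0,"y": 0,"z": 0,"wx": 0,"wy": 0,"wz": 0,"hand": -1}

```text
time: 17.17
tool_pos: [0.4847, 0.2478, 0.0064]
tool_rot: [-0.0, 0.993, -0.116, 0.0]
contact_force: [0.5, 0.4, -1.0]
gripper_width: 0.386
grasp_force: 60.0
```

Request:
send_rows:
  rows:
    - {"x": 0,"y": 0,"z": 0.01,"wx": 0,"wy": 0,"wz": 0,"hand": -1}
    - {"x": 0,"y": 0,"z": 0,"wx": 0,"wy": 0,"wz": 0,"hand": -1}
    - {"x": 0,"y": 0,"z": 0,"wx": 0,"wy": 0,"wz": 0,"hand": -1}
    - {"x": 0,"y": 0,"z": 0,"wx": 0,"wy": 0,"wz": 0,"hand": -1}
    - {"x": 0,"y": 0,"z": 0,"wx": 0,"wy": 0,"wz": 0,"hand": -1}
    - {"x": 0,"y": 0,"z": 0,"wx": 0,"wy": 0,"wz": 0,"hand": -1}
    - {"x": 0,"y": 0,"z": 0,"wx": 0,"wy": 0,"wz": 0,"hand": -1}
    - {"x": 0,"y": 0,"z": 0,"wx": 0,"wy": 0,"wz": 0,"hand": -1}
    - {"x": 0,"y": 0,"z": 0,"wx": 0,"wy": 0,"wz": 0,"hand": -1}
    - {"x": 0,"y": 0,"z": 0,"wx": 0,"wy": 0,"wz": 0,"hand": -1}

```text
time: 18.0
tool_pos: [0.4848, 0.2478, 0.0049]
tool_rot: [-0.0, 0.993, -0.116, 0.0]
contact_force: [-0.7, -0.7, 0.9]
gripper_width: 0.384
grasp_force: 60.1
```

View pics/t7c.png

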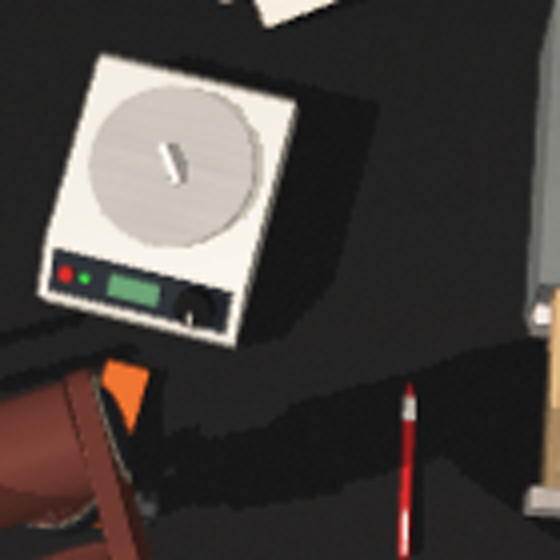

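The last picture shows the wedge tip at crop (105-150, 360-372). It sits in front of the middle of the stirrer's front, whose top corners are at (38,295) and (235,346). I'll cross-check this against both cameras.

```bash
python3 - <<'E'
from h import *
T=lambda u,v,z:px('top',(160+(u+.5)/4-.5,100+(v+.5)/4-.5),z)[:2]
l,r=T(38,295,.065),T(235,346,.065);m=(l+r)/2;t=(T(105,360,.0105)+T(150,372,.0105))/2
print('mid',m,'width',np.linalg.norm(l-r),'head',np.degrees(np.arctan2(*(l-r)[::-1]))-90,'tip top cam',t)
d=np.array([np.cos(-.233),np.sin(-.233)]);n=np.array([-d[1],d[0]])
print('along,lat of edge from tip',(m-t)@d,(m-t)@n)
tw=np.array([.4848,.2478])+.1155*d;e=np.array([.6307,.2134]);print('tip TCP',tw,'wrist edge',(e-tw)@d,(e-tw)@n)
E
```

```text
mid [0.62418499 0.20853341] width 0.15858552305664506 head -14.163321927080005 tip top cam [0.5982819  0.22127991]
along,lat of edge from tip 0.028146277385364026 -0.006421103946862114
tip TCP [0.59717897 0.22113134] wrist edge 0.03440037589867665 0.00021749812748460425
```

Request:
send_rows:
  rows:
    - {"x": 0.03,"y": 0,"z": 0,"wx": 0,"wy": 0,"wz": 0,"hand": -1}
    - {"x": 0.05,"y": 0,"z": 0,"wx": 0,"wy": 0,"wz": 0,"hand": -1}
    - {"x": 0.06,"y": 0,"z": 0,"wx": 0,"wy": 0,"wz": 0,"hand": -1}
    - {"x": 0.06,"y": 0,"z": 0,"wx": 0,"wy": 0,"wz": 0,"hand": -1}
    - {"x": 0.06,"y": 0,"z": 0,"wx": 0,"wy": 0,"wz": 0,"hand": -1}
    - {"x": 0.06,"y": 0,"z": 0,"wx": 0,"wy": 0,"wz": 0,"hand": -1}
    - {"x": 0.05,"y": 0,"z": 0,"wx": 0,"wy": 0,"wz": 0,"hand": -1}
    - {"x": 0.03,"y": 0,"z": 0,"wx": 0,"wy": 0,"wz": 0,"hand": -1}
    - {"x": 0,"y": 0,"z": 0,"wx": 0,"wy": 0,"wz": 0,"hand": -1}
    - {"x": 0,"y": 0,"z": 0,"wx": 0,"wy": 0,"wz": 0,"hand": -1}

```text
time: 18.83
tool_pos: [0.5438, 0.2338, 0.0049]
tool_rot: [-0.0, 0.993, -0.116, 0.001]
contact_force: [1.0, 0.4, 2.1]
gripper_width: 0.388
grasp_force: 60.4
```

Request:
send_rows:
  rows:
    - {"x": 0,"y": 0,"z": 0,"wx": 0,"wy": 0,"wz": 0,"hand": -1}
    - {"x": 0,"y": 0,"z": 0,"wx": 0,"wy": 0,"wz": 0,"hand": -1}
    - {"x": 0,"y": 0,"z": 0,"wx": 0,"wy": 0,"wz": 0,"hand": -1}
    - {"x": 0,"y": 0,"z": 0,"wx": 0,"wy": 0,"wz": 0,"hand": -1}
    - {"x": 0,"y": 0,"z": 0,"wx": 0,"wy": 0,"wz": 0,"hand": -1}
    - {"x": 0,"y": 0,"z": 0,"wx": 0,"wy": 0,"wz": 0,"hand": -1}
    - {"x": 0,"y": 0,"z": 0,"wx": 0,"wy": 0,"wz": 0,"hand": -1}
    - {"x": 0,"y": 0,"z": 0,"wx": 0,"wy": 0,"wz": 0,"hand": -1}
    - {"x": 0,"y": 0,"z": 0,"wx": 0,"wy": 0,"wz": 0,"hand": -1}
    - {"x": 0,"y": 0,"z": 0,"wx": 0,"wy": 0,"wz": 0,"hand": -1}

```text
time: 19.67
tool_pos: [0.5429, 0.234, 0.0049]
tool_rot: [-0.0, 0.993, -0.116, -0.0]
contact_force: [0.0, 1.3, 4.3]
gripper_width: 0.382
grasp_force: 60.5
```

```bash
python3 - <<'E'
from plant import *
from h import *
import cv2
s=manip.state();print(s['time'],s['tool_pos'],s['tool_rot'],s['contact_force'],s['ft_torque'])
d=np.array([np.cos(-.233),np.sin(-.233)]);print('travel',(s['tool_pos'][:2]-[.4848,.2478])@d)
c=calibration('wrist');g=grab_frame('wrist');cv2.imwrite('pics/w8.png',g);g=g.min(2)
E=np.array([(u,max(np.where(g[:60,u]>140)[0],default=-1)) for u in list(range(100,212,8))+list(range(300,420,8))]);print(E.tolist())
E
```

```text
19.6667 [0.54290596 0.23403215 0.00489399] [-3.82706791e-05  9.93215978e-01 -1.16284096e-01 -1.69191386e-04] [0.04353639 1.33580113 4.32256341] [0.02614932 0.13631128 0.03712443]
travel 0.05971478891897599
[[100, 59], [108, 59], [116, 59], [124, 59], [132, 59], [140, 59], [148, 59], [156, 59], [164, 59], [172, 59], [180, 59], [188, 59], [196, 59], [204, 59], [300, 59], [308, 59], [316, 59], [324, 59], [332, 59], [340, 59], [348, 59], [356, 59], [364, 59], [372, 59], [380, 59], [388, 59], [396, 59], [404, 59], [412, 59]]
```

```bash
python3 - <<'E'
from plant import *
from h import *
import cv2
c=calibration('wrist');im=cv2.imread('pics/w8.png');g=im.min(2).astype(float);b=im[:,:,0].astype(float)
f=lambda u:[r for r in range(10,200) if b[r,u]>=120>b[r+1,u]][-1:]
for u in list(range(20,500,20)):print((u,f(u)),end=' ')
print()
for r in range(60,160,10):
    k=np.where(g[r]>140)[0];print(r,k[[0,-1]] if len(k) else None,end=';')
p=[.5429+.05*.973,.234-.05*.231];d=np.array([np.cos(-.233),np.sin(-.233)]);G=np.array([.5429,.2340])
for a in(.07,.08,.09):print(a,proj('',[*(G+a*d),.009],c),proj('',[*(G+a*d),.018-.15*(a-.015)],c))
E
```

```text
(20, [13]) (40, [48]) (60, [58]) (80, [64]) (100, [64]) (120, [64]) (140, [64]) (160, [64]) (180, [64]) (200, [64]) (220, [64]) (240, [64]) (260, [65]) (280, [65]) (300, [64]) (320, [65]) (340, [65]) (360, [65]) (380, [65]) (400, [65]) (420, [65]) (440, [61]) (460, [54]) (480, [18]) 
60 [ 66 441];70 None;80 None;90 None;100 None;110 None;120 None;130 None;140 None;150 None;0.07 [253.27258348 110.01999845] [253.26965963 109.99008069]
0.08 [253.29930817  87.90910577] [253.30211243  88.0609189 ]
0.09 [253.32715068  64.87337701] [253.33517928  65.71682658]
```

The measured front edge is at row 65, level and centred on the wedge (u≈253). The tip is 25 mm past it, so about 38 mm remains. I'll push slowly.

Request:
send_rows:
  rows:
    - {"x": 0.01,"y": 0,"z": 0,"wx": 0,"wy": 0,"wz": 0,"hand": -1}
    - {"x": 0.015,"y": 0,"z": 0,"wx": 0,"wy": 0,"wz": 0,"hand": -1}
    - {"x": 0.015,"y": 0,"z": 0,"wx": 0,"wy": 0,"wz": 0,"hand": -1}
    - {"x": 0.015,"y": 0,"z": 0,"wx": 0,"wy": 0,"wz": 0,"hand": -1}
    - {"x": 0.015,"y": 0,"z": 0,"wx": 0,"wy": 0,"wz": 0,"hand": -1}
    - {"x": 0.01,"y": 0,"z": 0,"wx": 0,"wy": 0,"wz": 0,"hand": -1}
    - {"x": 0.01,"y": 0,"z": 0,"wx": 0,"wy": 0,"wz": 0,"hand": -1}
    - {"x": 0.01,"y": 0,"z": 0,"wx": 0,"wy": 0,"wz": 0,"hand": -1}
    - {"x": 0.01,"y": 0,"z": 0,"wx": 0,"wy": 0,"wz": 0,"hand": -1}
    - {"x": 0.01,"y": 0,"z": 0,"wx": 0,"wy": 0,"wz": 0,"hand": -1}

```text
time: 20.55
tool_pos: [0.5596, 0.2301, 0.0049]
tool_rot: [-0.0, 0.993, -0.116, -0.002]
contact_force: [-7.9, 1.4, 9.6]
gripper_width: 0.384
grasp_force: 61.3
```

Request:
send_rows:
  rows:
    - {"x": 0.01,"y": 0,"z": 0,"wx": 0,"wy": 0,"wz": 0,"hand": -1}
    - {"x": 0.01,"y": 0,"z": 0,"wx": 0,"wy": 0,"wz": 0,"hand": -1}
    - {"x": 0.01,"y": 0,"z": 0,"wx": 0,"wy": 0,"wz": 0,"hand": -1}
    - {"x": 0.01,"y": 0,"z": 0,"wx": 0,"wy": 0,"wz": 0,"hand": -1}
    - {"x": 0.01,"y": 0,"z": 0,"wx": 0,"wy": 0,"wz": 0,"hand": -1}
    - {"x": 0.01,"y": 0,"z": 0,"wx": 0,"wy": 0,"wz": 0,"hand": -1}
    - {"x": 0,"y": 0,"z": 0,"wx": 0,"wy": 0,"wz": 0,"hand": -1}
    - {"x": 0,"y": 0,"z": 0,"wx": 0,"wy": 0,"wz": 0,"hand": -1}
    - {"x": 0,"y": 0,"z": 0,"wx": 0,"wy": 0,"wz": 0,"hand": -1}
    - {"x": 0,"y": 0,"z": 0,"wx": 0,"wy": 0,"wz": 0,"hand": -1}

```text
time: 21.38
tool_pos: [0.5684, 0.2281, 0.0049]
tool_rot: [-0.0, 0.993, -0.116, -0.001]
contact_force: [-6.0, 1.5, 7.3]
gripper_width: 0.385
grasp_force: 61.1
```

```bash
cat > m.py <<'E'
from plant import *
from h import *
import cv2,sys
from scipy.optimize import brentq
s=manip.state();c=calibration('wrist');im=grab_frame('wrist');cv2.imwrite(f'pics/{sys.argv[1]}.png',im)
d=np.array([np.cos(-.233),np.sin(-.233)]);G=s['tool_pos'][:2]
print(s['time'],s['tool_pos'],s['tool_rot'],s['contact_force'],s['grasp_force'],'travel',(G-[.4848,.2478])@d)
b=im[:,:,0].astype(float);rows=[]
for u in list(range(120,212,10))+list(range(300,400,10)):
    k=[r for r in range(10,250) if b[r,u]>=120>b[r+1,u]]
    if k:rows.append((u,k[-1]+(b[k[-1],u]-120)/(b[k[-1],u]-b[k[-1]+1,u])))
rows=np.array(rows);k=np.polyfit(rows[:,0]-253,rows[:,1],1);print('edge row',k)
z=lambda a:max(.009,.003+.15*(.1155-a))
f=lambda a:proj('',[*(G+a*d),z(a)],c)[1]-k[1]
a=brentq(f,.02,.13);e=G+a*d;print('a',a,'past',.1155-a,'lift edge',z(a)-.009,'foot',(z(a)-.009)*150/175,'edge xy',e)
E
python3 m.py w9
```

```text
21.3833 [0.56843488 0.22808882 0.004921  ] [-1.02169036e-04  9.93210676e-01 -1.16323007e-01 -1.22510138e-03] [-5.97394304  1.53877649  7.25563578] 61.13288640975952 travel 0.08592616264763801
edge row [-6.89334887e-03  1.24331796e+02]
a 0.06335534162714097 past 0.05214465837285903 lift edge 0.001821698755928856 foot 0.0015614560765104478 edge xy [0.63007823 0.21346023]
```

The stirrer hasn't shifted and its feet are about 1.6 mm up. I'll push 11 mm more.

Request:
send_rows:
  rows:
    - {"x": 0.01,"y": 0,"z": 0,"wx": 0,"wy": 0,"wz": 0,"hand": -1}
    - {"x": 0.01,"y": 0,"z": 0,"wx": 0,"wy": 0,"wz": 0,"hand": -1}
    - {"x": 0.01,"y": 0,"z": 0,"wx": 0,"wy": 0,"wz": 0,"hand": -1}
    - {"x": 0.01,"y": 0,"z": 0,"wx": 0,"wy": 0,"wz": 0,"hand": -1}
    - {"x": 0.01,"y": 0,"z": 0,"wx": 0,"wy": 0,"wz": 0,"hand": -1}
    - {"x": 0.01,"y": 0,"z": 0,"wx": 0,"wy": 0,"wz": 0,"hand": -1}
    - {"x": 0.01,"y": 0,"z": 0,"wx": 0,"wy": 0,"wz": 0,"hand": -1}
    - {"x": 0.005,"y": 0,"z": 0,"wx": 0,"wy": 0,"wz": 0,"hand": -1}
    - {"x": 0,"y": 0,"z": 0,"wx": 0,"wy": 0,"wz": 0,"hand": -1}
    - {"x": 0,"y": 0,"z": 0,"wx": 0,"wy": 0,"wz": 0,"hand": -1}

```text
time: 22.27
tool_pos: [0.5793, 0.2255, 0.0049]
tool_rot: [-0.0, 0.993, -0.116, -0.001]
contact_force: [-5.7, 1.7, 8.2]
gripper_width: 0.386
grasp_force: 61.2
```

Request:
send_rows:
  rows:
    - {"x": 0,"y": 0,"z": 0,"wx": 0,"wy": 0,"wz": 0,"hand": -1}
    - {"x": 0,"y": 0,"z": 0,"wx": 0,"wy": 0,"wz": 0,"hand": -1}
    - {"x": 0,"y": 0,"z": 0,"wx": 0,"wy": 0,"wz": 0,"hand": -1}
    - {"x": 0,"y": 0,"z": 0,"wx": 0,"wy": 0,"wz": 0,"hand": -1}
    - {"x": 0,"y": 0,"z": 0,"wx": 0,"wy": 0,"wz": 0,"hand": -1}
    - {"x": 0,"y": 0,"z": 0,"wx": 0,"wy": 0,"wz": 0,"hand": -1}
    - {"x": 0,"y": 0,"z": 0,"wx": 0,"wy": 0,"wz": 0,"hand": -1}
    - {"x": 0,"y": 0,"z": 0,"wx": 0,"wy": 0,"wz": 0,"hand": -1}
    - {"x": 0,"y": 0,"z": 0,"wx": 0,"wy": 0,"wz": 0,"hand": -1}
    - {"x": 0,"y": 0,"z": 0,"wx": 0,"wy": 0,"wz": 0,"hand": -1}

```text
time: 23.1
tool_pos: [0.5793, 0.2255, 0.0049]
tool_rot: [-0.0, 0.993, -0.116, -0.001]
contact_force: [-6.2, 1.2, 8.5]
gripper_width: 0.388
grasp_force: 61.2
```

```bash
python3 m.py w10
```

```text
23.1 [0.57926472 0.22552011 0.004896  ] [-8.56590172e-05  9.93209771e-01 -1.16329166e-01 -1.36701972e-03] [-6.18147555  1.17099315  8.49875215] 61.180315017700195 travel 0.0970564745860149
edge row [ -0.1408541  140.18358477]
a 0.05593542301097221 past 0.0595645769890278 lift edge 0.0029346865483541717 foot 0.0025154456128750045 edge xy [0.63368866 0.21260476]
```

```bash
python3 - <<'E'
from plant import *
from h import *
import cv2
for n in('w9','w10'):
    b=cv2.imread(f'pics/{n}.png')[:,:,0].astype(int);print(n)
    for u in range(100,420,20):print(u,[r for r in range(10,250) if b[r,u]>=120>b[r+1,u]],end=' ')
    print()
c=calibration('wrist');s=manip.state();d=np.array([np.cos(-.233),np.sin(-.233)]);G=s['tool_pos'][:2]
for a in(.050,.0523,.055,.058):print(a,proj('',[*(G+a*d),.003+.15*(.1155-a)],c))
E
```

```text
w9
100 [124] 120 [78, 124] 140 [124] 160 [124] 180 [85, 124] 200 [91, 124] 220 [91, 125] 240 [92, 125] 260 [92, 125] 280 [92, 125] 300 [42, 125] 320 [125] 340 [125] 360 [125] 380 [121] 400 [94, 124] 
w10
100 [37, 151] 120 [37, 151] 140 [37, 151] 160 [37, 151] 180 [38, 151] 200 [38, 151] 220 [38, 151] 240 [38, 151] 260 [38, 151] 280 [38, 151] 300 [38, 151] 320 [38, 151] 340 [38, 151] 360 [38] 380 [38, 153] 400 [38] 
0.05 [253.14727523 152.67590639]
0.0523 [253.15391229 147.84214605]
0.055 [253.16174004 142.14120096]
0.058 [253.17048403 135.77295978]
```

The edge is level across the whole width at row 151, with the tip 63-65 mm past it, so the front feet are about 3 mm clear. The reading is steady and the stirrer hasn't moved, so I'm handing in.

```bash
python3 -c "
from plant import job_done
print(job_done())"
```

```text
the job is handed in; nothing more can be done
None
```

The job is handed in at 23 s of the 58 s allowed: the drawer is open and the gripper holds the wedge under the middle of the stirrer's front edge, with both front feet about 3 mm clear by camera estimate and no measurable shift of the stirrer.

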